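Push a lidded tote up the ramp onto its parking bed

TASK

Slide the lidded grey tote over the bench into line with the small wooden ramp, push it up the ramp and over the crest until its tail drops behind the lip and it lies flat on the bed; then press it home against the sprung bumper with a steady push of about 13 N for half a second, and back away. Never lift it, never push harder than 20 N, and leave everything else on the bench where it is.

Things in the scene. Friction and masses are not known exactly. Their poses are not given: they have to be found in the camera images.
- tote: Closed rigid grey plastic box, paler flush lid fixed on: 120 (its x) by 110 (its y) by 50 mm high, 0.4 to 0.8 kg. Origin: centre of underside. Starts flat on the bench 40 to 130 mm short of the ramp's foot, up to 35 mm off the ramp's centre line, turned up to 0.2 rad; its x points roughly up the ramp. Smooth: friction about 0.3 to 0.5; sliding takes 1 to 4 N on the level, up to 8 N up the ramp.
- frame: Two parallel dark steel bars (each 360 x 16 x 6 mm, centres 172 mm apart) screwed to the bench; they carry the wooden ramp deck between them. Origin on the bench, midway between and along the bars; x points horizontally up the ramp, z up. The deck is clamped anywhere within 20 mm either way along x; this shift is in no reading: feel or see it. Sideways and in height it is exact.
- foot_mark (a point): Fixed to the frame at x = -180 mm, bench height: where the ramp's foot is when the deck's shift is 0. From the foot the ramp rises 45 mm over 180 mm (14 degrees). Wooden rails 12 mm thick, about 16 mm above the ramp, leave a lane 122 mm wide. At the foot two upright guides 26 mm high flare the lane: from 20 mm past the foot to 45 mm before it, widening from 119 to about 175 mm.
- lip_mark (a point): Fixed to the frame at x = 8 mm, 45 mm high: the lip's rear top edge when the shift is 0. The crest is level for 8 mm before that edge, then drops 12 mm to the bed.
- bed_mark (a point): Fixed to the frame at x = 71 mm, 33 mm high: where the tote's origin is when home, if the shift is 0. The bed is level, 33 mm above the bench; the rails beside it reach 59 mm above the bench, same lane of 122 mm.
- bumper_mark (a point): Fixed to the frame at x = 134 mm, 53 mm high: centre of the sprung bumper's face when the shift is 0. Black rubber pad 80 mm wide, 26 mm high, before an end wall 75 mm high. It gives 5 N per mm, 12 mm at most. Between lip and bumper face the home tote has 6 mm of play.
- bowl: loose white ceramic bowl, 90 mm across, 50 mm high, beside the ramp on the side away from the robot; a bystander, leave it. Origin at the centre of its underside.
- glaze_jar: loose closed white jar, 60 mm across, 85 mm high, beside the ramp on the side away from the robot; a bystander, leave it. Origin at the centre of its underside.
- kiln_post: loose upright fired-clay tube (kiln prop), 44 mm across, 60 mm high, between robot and ramp; a bystander, leave it. Origin at the centre of its underside.
- mug: loose blue mug, 80 mm across, 90 mm high; a bystander, leave it. Origin at the centre of its underside.
- pitcher: loose open earthenware cup, 84 mm across, 110 mm high; a bystander, leave it. Origin at the centre of its underside.
- brush: loose brush lying on the bench; a bystander, leave it. Origin below its middle.
- clay_rib: loose flat wooden scraper, 90 x 50 x 8 mm, lying on the bench; a bystander, leave it. Origin at the centre of its underside.
Mind the look-alikes: they are no part of the job. What is shaped like the tote but pink or turquoise is not meant.

How it is judged:
By the outcome, as a careful person would: the job done as asked, in the order asked, and still so for the second after the job is handed in, with the robot touching nothing.
It also fails if it takes over 72 s, if anything falls off the work surface, if the arm or the gripper's body presses on something with over 40 N, if the wrist force passes 120 N, or if a joint passes its speed limit or range.

ROBOT

A 6-joint arm with a two-finger parallel gripper is mounted at the origin on the work surface. World frame = base frame: x ahead of the robot, y to its left, z up, the work surface at z = 0. Lengths are in m, angles in rad, forces in N, time in s.
With the tool pointing down it reaches from about 0.375 to 0.9 m from the base axis. Payload 3.1 kg.
Tool frame: the origin (TCP) lies midway between the tips of the shut fingers; the grasp point (between the pads) lies 19 mm behind it; z points along the fingers, x is the direction in which the jaws open and shut, and the axes are right-handed (so a half turn about z gives the same grasp; the last joint's range is limited). The gripper opens to 85 mm and grips with 20 to 120 N. Pads are 22 mm wide; open, the fingers measure 114 mm over their backs; the gripper's body (76 mm by 85 mm) begins 54 mm behind the grasp point. The pads swing forward as they close: fully open they stand 13 mm farther back than shut.
Start: joints at [-1.442, 0.527, 1.433, -0, 1.181, -0.178], TCP at [0.189, -0.596, 0.231] pointing down, gripper open.
Joint ranges: [-3.08, 3.08], [-0.75, 2.2], [0.22, 2.44], [-1.43, 4.57], [0, 2.65], [-2.85, 2.85]. Speed limits (rad/s): [2.79, 2.79, 3.14, 3.14, 3.14, 3.14].

INTERFACE

Orientations are given as a unit quaternion [x, y, z, w].
In Python, from rig import manip gives the robot as it stands. The module is installed in compiled form; this text tells all that it offers.
- The arm moves only by the tool move_arm, never from a script. Its argument "rows" is one flat list of numbers, 5 for each row, row after row: the closure, from 0 (fully open) to 1 (shut), then the shift along the tool's x, y, z in m, then the turn about the tool's z in rad. A call has 1 to 10 rows; each row is the pose to reach, as a shift and turn from the pose commanded when the call began, along the tool's axes at that moment; what a row does not reach only later rows make up. A row lasts 1/12 s, in which the tool goes at most 41.7 mm and 7.16 degrees, less where a joint would pass 70% of its speed; a pose out of reach is approached as far as the arm can. A call with a gripper value outside its range is refused whole. The fingers move at their own pace and stop on an object; "grip_force" is the grip in N (left out, the last holds). Time passes only in rows, so rows that repeat a pose let the fingers close. It gives the time, the measured TCP pose, the force and the opening at its end, in the units of the state.
- manip.get_obs(): the state, without advancing time (a new reading comes with each control period).
- manip.get_image(name): name is "side" or "top" or "wrist"; returns (picture, depth): 400x640x3 uint8, red, green, blue; 400x640 float32, m along the optical axis (not along the pixel's ray), 0 where there is no reading.
- manip.calibration(name): a dict with "fx", "fy", "cx", "cy" (pixels), "xyz" and "orientation" of the camera in the world. Camera axes: x right, y up, looking along -z (the intrinsics and any distortion apply to the point x, -y, -z); pixel columns grow to the right and rows downward; lengths in m; the calibration is good to about 2 mm. A picture is of the moment at which its call begins: read the wrist's pose just before it. calibration takes no time and is no camera call; for the wrist camera it gives the pose at the moment of the call.
- manip.hand_in(): hands the job in, once; it reports no verdict.
Trained networks look in the newest picture that a camera, given by its name, has taken for a name from the list of things; names that differ only in an ending like _2 or _b are one class to them, and where a whole thing is asked for, a point or a joint stands for the part that bears it (a point fixed in the world has none). Each returns a list of dicts, best first, with "confidence" (0 to 1); they miss things now and then, are a little off and sometimes report something else, mostly with a low value. They report only what shows in the picture. A call takes as long as a camera call. They do not tell look-alikes from the thing itself.
- manip.boxes_of(camera, name): "box" ([centre column, centre row, width, height] as shares, 0 to 1, of the picture: columns of its width, rows of its height, round what is visible of it).
- manip.place_of(camera, name): "centre" ([column, row] as shares, 0 to 1, of the picture: columns of its width, rows of its height: a listed point, or the origin of a listed thing).
The state is a dict: "clock": time; "joints": joint angles; "joint_vel": joint speeds; "tau": joint torques, N m; "tcp_pos": TCP position; "orientation": TCP orientation; "contact_force": force on the tool from outside, world axes, zero at the start; "ft_torque": the same for the moment, N m; "grip_width": opening from 0.0 (shut) to 1.0 (fully open).
Only numpy, scipy, OpenCV 4.12 (cv2) and the standard library are available. Lean on these libraries where they do the work, as an engineer would, in place of code of your own. Each camera call takes 0.05 s, during which the arm holds its last target.

## Working session

There is one attempt and no reset: what is moved stays moved. The work goes in short steps, Python scripts to look and compute and a tool call to move; the robot and the scene stay as the last step left them, time stands still between calls to the robot, and variables do not carry over. Pictures are saved under pics/ and viewed, and the job is handed in when it is done.

Besides the shell and the picture viewer there is one more tool, called after ">>>" as a command line: name --argument value ..., lists and objects as JSON in quotes. move_arm: Moves the arm, as the interface text tells. Its arguments: {"type":"object","properties":{"rows":{"type":"array"},"grip_force":{"type":"number"}},"required":["rows"]}

```bash
mkdir -p pics
cat > h.py <<'E'
import numpy as np, cv2
from rig import manip
from scipy.spatial.transform import Rotation as R
def pt(cam,u,v,d,cal=None):
    c=cal or manip.calibration(cam)
    p=np.array([(u-c['cx'])/c['fx']*d,-(v-c['cy'])/c['fy']*d,-d])
    return R.from_quat(c['orientation']).apply(p)+np.array(c['xyz'])
def proj(cam,P,cal=None):
    c=cal or manip.calibration(cam)
    p=R.from_quat(c['orientation']).inv().apply(np.array(P)-np.array(c['xyz']))
    d=-p[...,2]
    return np.stack([c['cx']+c['fx']*p[...,0]/d, c['cy']-c['fy']*p[...,1]/d, d],-1)
E
python3 - <<'E'
from h import *
print(manip.get_obs())
for n in ['top','side']:
    im,d=manip.get_image(n); cv2.imwrite(f'pics/{n}0.png',im[:,:,::-1]); np.save(f'{n}0.npy',d); np.save(f'{n}0i.npy',im)
    print(n,manip.calibration(n))
    for t in ['tote','foot_mark','lip_mark','bed_mark','bumper_mark','frame']:
        r=manip.place_of(n,t)
        for q in r[:3]:
            u,v=q['centre'][0]*640,q['centre'][1]*400
            dd=d[int(min(v,399)),int(min(u,639))]
            print(n,t,round(u),round(v),q['confidence'],pt(n,u,v,dd).round(3))
E
```

```text
{'clock': 0.0, 'joints': array([-1.44246337e+00,  5.28440324e-01,  1.43393630e+00, -7.37570852e-06,
        1.18137010e+00, -1.78528374e-01]), 'joint_vel': array([-0.00012234,  0.00065825, -0.00034078,  0.00157507,  0.00054481,
        0.00071895]), 'tau': array([ 3.41041994e-05, -4.42355525e+01, -1.78024524e+01, -2.93497906e-04,
        8.45317292e-03,  7.95514609e-06]), 'tcp_pos': array([ 0.18870746, -0.59507025,  0.23033867]), 'orientation': array([ 8.06867164e-01, -5.90731936e-01, -7.44699318e-04, -7.78101864e-04]), 'contact_force': array([-1.2035243 , -0.32202521, -0.09841002]), 'ft_torque': array([-0.00747483, -0.04379075, -0.03574364]), 'grip_width': 0.9983514290767185}
top {'fx': 505.3008711308837, 'fy': 505.3008711308837, 'cx': 317.8408776769049, 'cy': 198.9480097060147, 'xyz': array([ 0.21295828, -0.01692343,  1.55149617]), 'orientation': array([-0.06414558,  0.07003872,  0.71108747, -0.69665956])}
top tote 370 234 0.98 [ 0.391 -0.186  0.054]
top tote 388 160 0.95 [ 0.619 -0.249  0.051]
top tote 413 290 0.66 [ 0.22  -0.176  0.728]
side {'fx': 384.34194794285037, 'fy': 384.34194794285037, 'cx': 325.4155485102474, 'cy': 210.72711466960462, 'xyz': array([0.44551716, 0.75278054, 0.96219026]), 'orientation': array([-0.01212615,  0.35040114,  0.93553926, -0.04287537])}
side tote 362 191 0.9 [ 0.396 -0.137  0.048]
side tote 302 171 0.8 [ 0.606 -0.208  0.053]
side tote 414 168 0.72 [ 0.22  -0.266  0.049]
```

View pics/top0.png

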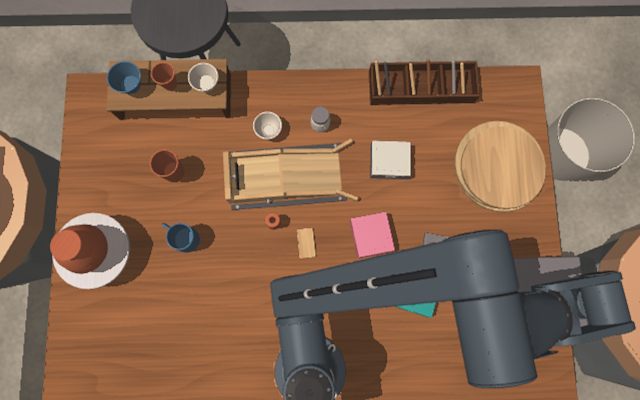

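View pics/side0.png

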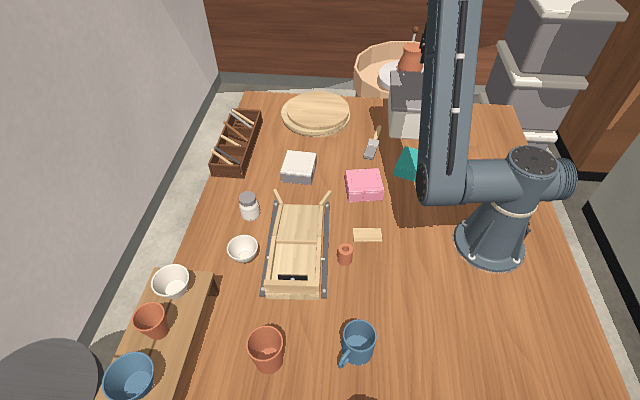

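Run:
```python
from h import *
im=np.load('top0i.npy');d=np.load('top0.npy')
cv2.imwrite('pics/crop0.png',cv2.resize(im[100:260,215:425][:,:,::-1],None,fx=3.7,fy=3.7,interpolation=cv2.INTER_CUBIC))
c=manip.calibration('top')
vv,uu=np.mgrid[0:400,0:640]
p=np.stack([(uu-c['cx'])/c['fx']*d,-(vv-c['cy'])/c['fy']*d,-d],-1)
P=R.from_quat(c['orientation']).apply(p.reshape(-1,3)).reshape(400,640,3)+c['xyz']
np.save('P0.npy',P)
# table plane check
print('table z',P[215,330],P[190,360],P[130,190])
for v in (165,175,185):
  print(v,[(u,*(1000*P[v,u]).round().astype(int)) for u in range(222,360,6)])
# tote lid
m=np.zeros((400,640),bool); m[130:190,360:420]=True
m&=(P[...,2]>0.04)&(P[...,2]<0.06)
q=P[m]; r=cv2.minAreaRect((q[:,:2]*1000).astype(np.float32)); print('tote',r,cv2.boxPoints(r).round(),q[:,2].mean())
for t in ['foot_mark','lip_mark','bed_mark','bumper_mark','frame','tote']:
  for n in ['top','side']: print(n,t,[(np.round(np.array(x['centre'])*[640,400],1),x['confidence']) for x in manip.place_of(n,t)])
```

```text
table z [ 0.4588816  -0.06962363  0.00534345] [ 0.53665595 -0.16574491  0.00284301] [7.44241616e-01 3.71752570e-01 6.58271469e-04]
165 [(222, np.int64(627), np.int64(268), np.int64(-1)), (228, np.int64(605), np.int64(235), np.int64(80)), (234, np.int64(616), np.int64(224), np.int64(38)), (240, np.int64(618), np.int64(207), np.int64(28)), (246, np.int64(616), np.int64(187), np.int64(36)), (252, np.int64(615), np.int64(169), np.int64(36)), (258, np.int64(615), np.int64(150), np.int64(35)), (264, np.int64(615), np.int64(132), np.int64(35)), (270, np.int64(615), np.int64(113), np.int64(33)), (276, np.int64(614), np.int64(94), np.int64(37)), (282, np.int64(611), np.int64(75), np.int64(44)), (288, np.int64(613), np.int64(57), np.int64(36)), (294, np.int64(613), np.int64(39), np.int64(35)), (300, np.int64(614), np.int64(20), np.int64(32)), (306, np.int64(615), np.int64(2), np.int64(23)), (312, np.int64(615), np.int64(-17), np.int64(24)), (318, np.int64(615), np.int64(-36), np.int64(23)), (324, np.int64(617), np.int64(-55), np.int64(13)), (330, np.int64(617), np.int64(-74), np.int64(11)), (3
[... 2405 characters left out ...]
4(554), np.int64(-110), np.int64(4)), (348, np.int64(555), np.int64(-129), np.int64(-4)), (354, np.int64(556), np.int64(-148), np.int64(-8))]
tote ((627.51220703125, -257.7782897949219), (118.56463623046875, 111.33621215820312), 86.59385681152344) [[ 568. -314.]
 [ 680. -320.]
 [ 687. -202.]
 [ 575. -195.]] 0.05022707609349849
top foot_mark []
side foot_mark []
top lip_mark []
side lip_mark []
top bed_mark []
side bed_mark []
top bumper_mark []
side bumper_mark []
top frame []
side frame []
top tote [(array([370.1, 234.1]), 0.98), (array([387.6, 160.1]), 0.95), (array([413.3, 289.9]), 0.66)]
side tote [(array([362.1, 191.3]), 0.9), (array([301.8, 171.2]), 0.8), (array([413.5, 168.1]), 0.72)]
```

View pics/crop0.png

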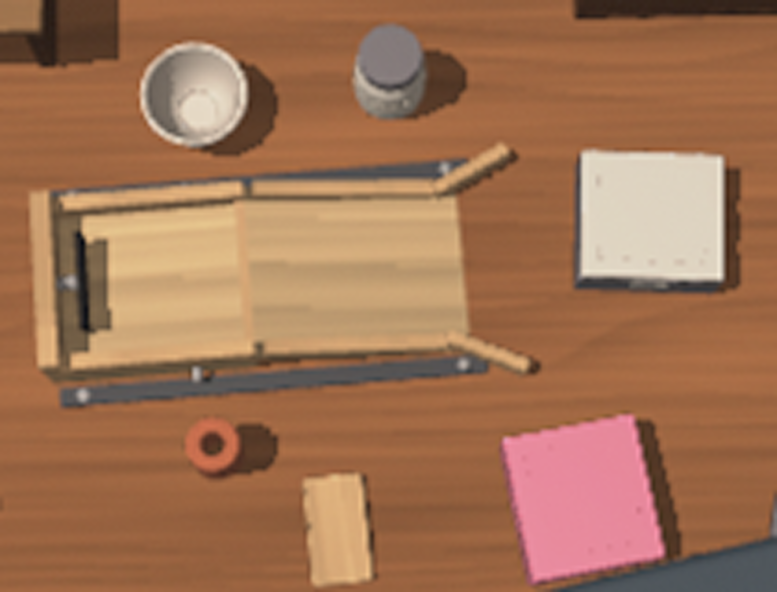

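```bash
cat >> h.py <<'E'
def onz(cam,u,v,z,cal=None):
    c=cal or manip.calibration(cam)
    r=R.from_quat(c['orientation']).apply([(u-c['cx'])/c['fx'],-(v-c['cy'])/c['fy'],-1.])
    o=np.array(c['xyz']); return o+r*(z-o[2])/r[2]
E
python3 - <<'E'
from h import *
def w(x,y,z): return (1000*onz('top',x/3.7+215-.36,y/3.7+100-.36,z)).round(1)
A=w(61,400,.006);B=w(487.5,368.5,.006)
print('near bar',A,B,np.linalg.norm(A-B))
th=np.arctan2(*(A-B)[[1,0]]);print('th',th)
ex=np.array([np.cos(th),np.sin(th)]);ey=np.array([-ex[1],ex[0]])
for s in(1,-1):print('screws',w(82,395,.006),w(463,364,.006),w(445,168,.006))
mid=(A+B)[:2]/2
# robot is at -x side; ramp x = +y so ey = -x (toward robot): near bar at +86 ey
O=mid-86*ey; print('O',O)
def f(p): return (np.array([(p[:2]-O)@ex,(p[:2]-O)@ey]).round(1),p[2])
for n,x,y,z in [('foot far',458,195,0),('foot near',468,335,0),('far screw',445,168,.006),('crest far',240,205,.045),('crest near',250,345,.045),('kink far',247,187,.061),('kink near',259,347,.061),('wall tl',32,192,.075),('wall bl',42,368,.075),('wall tr',48,192,.075),('bump t',78,233,.066),('bump b',84,330,.066),('far flare tip',507,150,.026),('near flare tip',532,366,.026)]:
  print(n,f(w(x,y,z)))
E
```

```text
near bar [487.7 236.4   6. ] [ 507.5 -122.     6. ] 358.94651412153314
th 1.6259857608095338
screws [491.6 218.9   6. ] [ 511.7 -101.4    6. ] [683.6 -91.    6. ]
screws [491.6 218.9   6. ] [ 511.7 -101.4    6. ] [683.6 -91.    6. ]
O [583.46906067  61.94388226]
foot far (array([-167.8,  -68.5]), np.float64(0.0))
foot near (array([-165.9,   54.9]), np.float64(0.0))
far screw (array([-158.2,  -91.5]), np.float64(6.0))
crest far (array([ 17.5, -60.5]), np.float64(45.0))
crest near (array([16.7, 59. ]), np.float64(45.0))
kink far (array([ 10. , -70.9]), np.float64(61.0))
kink near (array([ 8.7, 64.6]), np.float64(61.0))
wall tl (array([184.9, -75.5]), np.float64(75.0))
wall bl (array([182.9,  71.7]), np.float64(75.0))
wall tr (array([171.9, -74.5]), np.float64(75.0))
bump t (array([150.2, -40.6]), np.float64(66.0))
bump b (array([149.1,  41. ]), np.float64(66.0))
far flare tip (array([-210.8,  -97.4]), np.float64(26.0))
near flare tip (array([-215. ,   90.5]), np.float64(26.0))
```

```bash
cat >> h.py <<'E'
def rel(p,yaw):
    """shift in tool axes & turn to reach world p (m), tool-x angle yaw (rad)"""
    o=manip.get_obs(); r=R.from_quat(o['orientation']); m=r.as_matrix()
    a=np.arctan2(m[1,0],m[0,0]); t=-((yaw-a+np.pi)%(2*np.pi)-np.pi)
    print('now',o['tcp_pos'].round(4),'yaw',a.round(4),'F',o['contact_force'].round(2),'t',o['clock'])
    print('shift mm',(1000*r.inv().apply(np.array(p)-o['tcp_pos'])).round(1),'turn',round(t,4))
E
python3 - <<'E'
from h import *
rel([.70,-.27,.23],1.626-np.pi)
E
```

```text
now [ 0.1888 -0.5958  0.2313] yaw -1.264 F [-0.03 -0.12 -0.04] t 1.3
shift mm [-156.2 -585.7    1.3] turn 0.2516
```

>>> move_arm --rows '[0.3,-8,-30,0,0.02]'

```text
clock: 1.38
tcp_pos: [0.2192, -0.5782, 0.2315]
orientation: [0.799, -0.602, 0.001, 0.003]
contact_force: [1.4, -1.1, 0.9]
grip_width: 0.883
```

Run:
```python
from h import *
rel([.70,-.27,.23],1.626-np.pi)
```

```text
now [ 0.2192 -0.5782  0.2315] yaw -1.2912 F [ 1.37 -1.09  0.94] t 1.3833
shift mm [-163.5 -547.2   -1.4] turn 0.2244
```

>>> move_arm --rows '[0.3,-0.008,-0.026,0,0.02,0.3,-0.016,-0.054,0,0.04,0.3,-0.024,-0.081,0,0.06,0.3,-0.032,-0.109,0,0.08,0.3,-0.041,-0.137,0,0.11,0.3,-0.049,-0.164,0,0.13,0.3,-0.057,-0.191,0,0.15,0.3,-0.065,-0.219,0,0.17,0.3,-0.073,-0.246,0,0.19,0.3,-0.08,-0.27,0,0.22]'

```text
clock: 2.22
tcp_pos: [0.4617, -0.4191, 0.2314]
orientation: [0.73, -0.683, 0.0, -0.0]
contact_force: [0.2, -0.2, -0.3]
grip_width: 0.7
```

Run:
```python
from h import *
rel([.70,-.27,.23],1.626-np.pi)
```

```text
now [ 0.4617 -0.4191  0.2314] yaw -1.5046 F [ 0.19 -0.24 -0.29] t 2.2167
shift mm [-133.  -247.6    1.5] turn 0.011
```

>>> move_arm --rows '[0.3,-0.015,-0.027,0,0.01,0.3,-0.03,-0.055,0,0.01,0.3,-0.045,-0.083,0,0.01,0.3,-0.06,-0.11,0,0.01,0.3,-0.074,-0.138,0,0.01,0.3,-0.089,-0.165,0,0.01,0.3,-0.104,-0.193,0,0.01,0.3,-0.119,-0.221,0,0.01,0.3,-0.133,-0.247,0,0.01,0.3,-0.133,-0.247,0,0.01]'

```text
clock: 3.05
tcp_pos: [0.7023, -0.2668, 0.2309]
orientation: [0.729, -0.685, 0.001, -0.002]
contact_force: [0.6, 0.5, 0.3]
grip_width: 0.697
```

Run:
```python
from h import *
rel([.70,-.27,.23],1.626-np.pi)
c=manip.calibration('wrist');print(c)
im,d=manip.get_image('wrist'); cv2.imwrite('pics/w1.png',im[:,:,::-1])
np.save('w1d.npy',d);np.save('w1i.npy',im)
import pickle;pickle.dump(c,open('w1c.pkl','wb'))
im,d=manip.get_image('top'); cv2.imwrite('pics/t1.png',im[:,:,::-1])
for n in ['wrist','top','side']:
  for t in ['tote','foot_mark','lip_mark','frame']: print(n,t,[(np.round(np.array(x['centre'])*[640,400],1),x['confidence']) for x in manip.place_of(n,t)] if n!='side' else '')
```

```text
now [ 0.7023 -0.2668  0.2309] yaw -1.5089 F [0.59 0.54 0.35] t 3.05
shift mm [3.1 2.5 0.9] turn 0.0067
{'fx': 345.3324367085423, 'fy': 345.3324367085423, 'cx': 324.89212916643476, 'cy': 199.92319235082772, 'xyz': array([ 0.76903732, -0.26204836,  0.37432999]), 'orientation': array([-0.09433245,  0.08963024, -0.67847182,  0.72301024])}
wrist tote [(array([315.5, 232. ]), 0.89)]
wrist foot_mark [(array([117.7, 106.5]), 0.23)]
wrist lip_mark []
wrist frame []
top tote [(array([369.3, 234.4]), 0.82), (array([388.9, 161. ]), 0.75), (array([411.2, 287.3]), 0.62)]
top foot_mark []
top lip_mark []
top frame []
side tote 
side foot_mark 
side lip_mark 
side frame
```

View pics/w1.png

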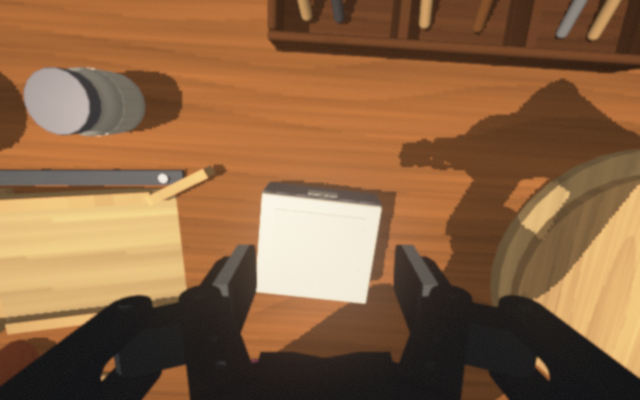

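View pics/t1.png

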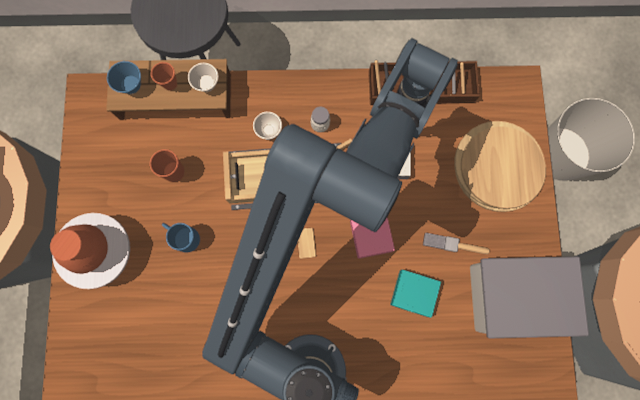

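Run:
```python
from h import *
import pickle
c=pickle.load(open('w1c.pkl','rb')); im=np.load('w1i.npy')
g=im.astype(int); m=((g.min(2)>170)).astype(np.uint8); m[:150]=0;m[:,:230]=0;m[:,400:]=0
k,l,s,_=cv2.connectedComponentsWithStats(m); i=1+np.argmax(s[1:,4]); print(s[i])
cn,_=cv2.findContours((l==i).astype(np.uint8),cv2.RETR_EXTERNAL,cv2.CHAIN_APPROX_NONE)
pts=np.array([onz('wrist',u,v,.05,c)[:2]*1000 for u,v in cn[0][:,0]],np.float32)
r=cv2.minAreaRect(pts);print(r,cv2.boxPoints(r).round(1))
for n,u,v,z in [('foot far',178,195,0),('foot near',186,290,0),('bar end',183,172,.006),('bar end lo',185,182,.006),('screw',163,178,.006),('flare',222,170,.026)]:
  print(n,(1000*onz('wrist',u,v,z,c)).round(1))
O=np.array([583.5,61.9]);th=1.626;ex=np.array([np.cos(th),np.sin(th)]);ey=np.array([-ex[1],ex[0]])
for s in (-320,-180,0): print(s,(O+s*ex-2*ey).round(1))
cv2.imwrite('pics/w1c.png',cv2.resize(im[120:340,0:400][:,:,::-1],None,fx=2,fy=2))
```

```text
[  257   194   124   109 11261]
((629.302734375, -260.880126953125), (116.6534652709961, 106.43446350097656), 86.8364028930664) [[ 572.9 -316.2]
 [ 679.2 -322.1]
 [ 685.7 -205.6]
 [ 579.4 -199.7]]
foot far [ 664.4 -103.5    0. ]
foot near [ 546.3 -107.6    0. ]
bar end [ 692.2 -112.6    6. ]
bar end lo [ 681.3 -114.3    6. ]
screw [684.2 -90.6   6. ]
flare [ 701.  -160.5   26. ]
-320 [ 603.2 -257.5]
-180 [ 595.4 -117.7]
0 [585.5  62. ]
```

View pics/w1c.png

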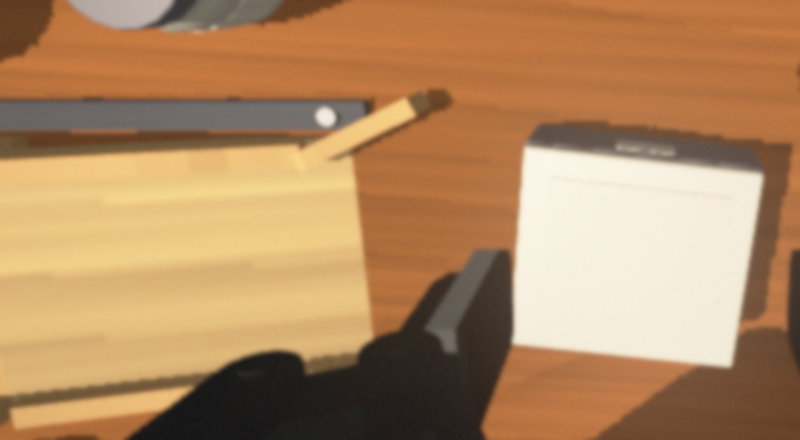

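Run:
```python
from h import *
P=np.load('P0.npy')
q=P[60:108,368:482].reshape(-1,3); q=q[q[:,2]>.02]
print('rack',q.min(0),q.max(0),np.percentile(q[:,2],[50,95]))
q=P[120:212,455:548].reshape(-1,3);print('board',np.percentile(q[:,2],[50,95]), P[165,462])
rel([.728,-.262,.02],1.632-np.pi)
```

```text
rack [ 0.21295828 -0.54857404  0.02001863] [ 0.94261015 -0.01692343  1.55149617] [0.05229475 0.0952274 ]
board [0.03899775 0.04644438] [ 0.59974481 -0.47836929  0.0472049 ]
now [ 0.6972 -0.272   0.2316] yaw -1.5153 F [-0.13 -1.11 -0.23] t 3.55
shift mm [ -8.3 -31.3 211.6] turn -0.0057
```

>>> move_arm --rows '[0.3,-0.008,-0.031,0,0,0.3,-0.008,-0.031,0.03,0,0.3,-0.008,-0.031,0.06,0,0.3,-0.008,-0.031,0.09,0,0.3,-0.008,-0.031,0.12,0,0.3,-0.008,-0.031,0.15,0,0.3,-0.008,-0.031,0.175,0,0.3,-0.008,-0.031,0.195,0,0.3,-0.008,-0.031,0.211,0,0.3,-0.008,-0.031,0.211,0]'

```text
clock: 4.38
tcp_pos: [0.7254, -0.2604, 0.0157]
orientation: [0.727, -0.687, -0.004, 0.001]
contact_force: [-0.6, -0.1, -0.1]
grip_width: 0.702
```

Run:
```python
from h import *
im,d=manip.get_image('wrist'); cv2.imwrite('pics/w2.png',im[:,:,::-1])
rel([.676,-.262,.02],1.632-np.pi)
```

```text
now [ 0.7268 -0.2609  0.0181] yaw -1.5144 F [ 0.4   0.61 -0.48] t 4.4333
shift mm [-1.8 50.8 -1.7] turn -0.0048
```

View pics/w2.png

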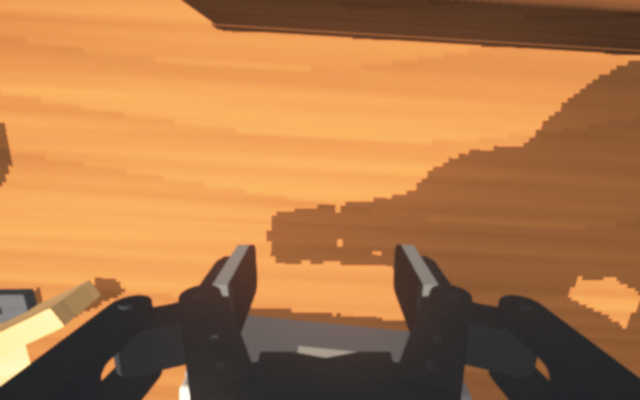

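>>> move_arm --rows '[0.3,0,0.008,0,0,0.3,0,0.014,0,0,0.3,0,0.018,0,0,0.3,0,0.022,0,0,0.3,0,0.026,0,0,0.3,0,0.03,0,0,0.3,0,0.034,0,0,0.3,0,0.038,0,0,0.3,0,0.042,0,0,0.3,0,0.046,0,0]'

```text
clock: 5.27
tcp_pos: [0.6836, -0.2639, 0.0212]
orientation: [0.727, -0.687, 0.001, -0.001]
contact_force: [4.1, 1.7, 1.4]
grip_width: 0.701
```

Run:
```python
from h import *
rel([.6725,-.262,.02],1.632-np.pi)
c=manip.calibration('wrist')
im,d=manip.get_image('wrist'); cv2.imwrite('pics/w3.png',im[:,:,::-1])
for n in ['top','side']:
  im,d=manip.get_image(n); cv2.imwrite(f'pics/{n}3.png',im[:,:,::-1])
```

```text
now [ 0.6836 -0.2639  0.0212] yaw -1.5144 F [4.07 1.66 1.37] t 5.2667
shift mm [-2.5 11.   1.1] turn -0.0048
```

View pics/w3.png

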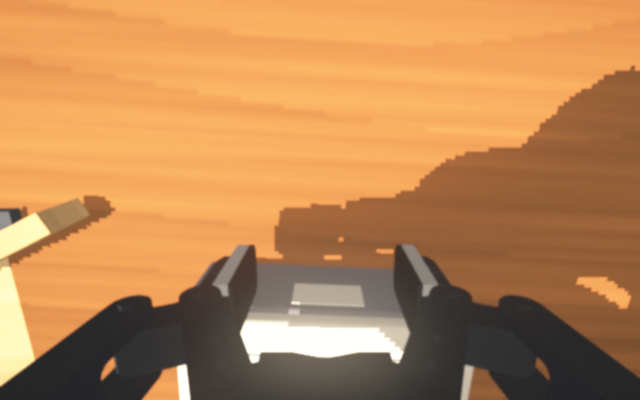

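View pics/side3.png

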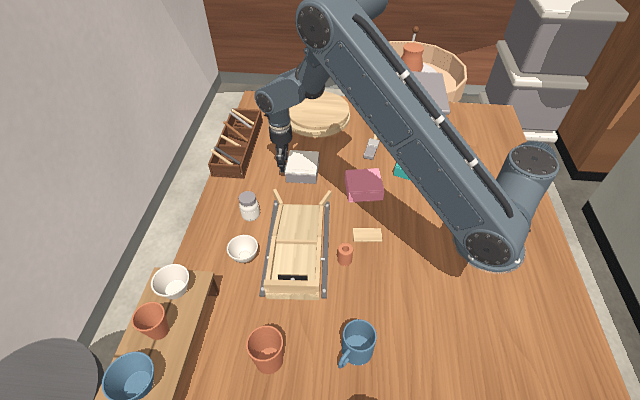

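>>> move_arm --rows '[0.3,0,0.004,0,0,0.3,0,0.007,0,0,0.3,0,0.01,0,0,0.3,0,0.01,0,0]'

```text
clock: 5.75
tcp_pos: [0.6719, -0.2649, 0.0204]
orientation: [0.727, -0.687, 0.0, 0.0]
contact_force: [3.1, 0.8, 2.4]
grip_width: 0.703
```

Run:
```python
from h import *
rel([.6725,-.262,.02],1.632-np.pi)
```

```text
now [ 0.6719 -0.2649  0.0204] yaw -1.5135 F [3.08 0.79 2.37] t 5.75
shift mm [-2.8 -0.8  0.4] turn -0.004
```

>>> move_arm --rows '[0.3,0,-0.01,0,0,0.3,0,-0.03,0,0,0.3,0,-0.035,-0.03,0,0.3,0,-0.035,-0.06,0,0.3,0,-0.035,-0.09,0,0.3,0,-0.03,-0.12,0,0.3,0,-0.03,-0.15,0,0.3,0,-0.03,-0.18,0,0.3,0,-0.03,-0.18,0]'

```text
clock: 6.5
tcp_pos: [0.7036, -0.265, 0.2072]
orientation: [0.727, -0.687, 0.004, 0.0]
contact_force: [1.1, -0.6, 0.9]
grip_width: 0.7
```

```bash
cat > look.py <<'E'
from h import *
import sys
tag=sys.argv[1]; W=sys.argv[2:] 
o=manip.get_obs();c=manip.calibration('wrist')
im,d=manip.get_image('wrist'); cv2.imwrite(f'pics/{tag}.png',im[:,:,::-1]); np.save(tag+'.npy',im)
import pickle; pickle.dump(c,open(tag+'.pkl','wb'))
g=im.astype(int); m=((g.min(2)>165)&(g.max(2)-g.min(2)<35)).astype(np.uint8)
if W: a,b,e,f=map(int,W); k=np.zeros_like(m);k[b:f,a:e]=1;m*=k
k,l,s,_=cv2.connectedComponentsWithStats(m); i=1+np.argmax(s[1:,4]); print(s[i])
cn,_=cv2.findContours((l==i).astype(np.uint8),cv2.RETR_EXTERNAL,cv2.CHAIN_APPROX_NONE)
pts=np.array([onz('wrist',u,v,.05,c)[:2]*1000 for u,v in cn[0][:,0]],np.float32)
print(cv2.minAreaRect(pts),cv2.boxPoints(cv2.minAreaRect(pts)).round(1))
E
python3 look.py w4
```

```text
[  260   232   125    99 11390]
((607.8234252929688, -268.2513427734375), (104.05870819091797, 114.99192810058594), 3.207658290863037) [[ 552.7 -213.8]
 [ 559.1 -328.6]
 [ 663.  -322.7]
 [ 656.6 -207.9]]
```

View pics/w4.png

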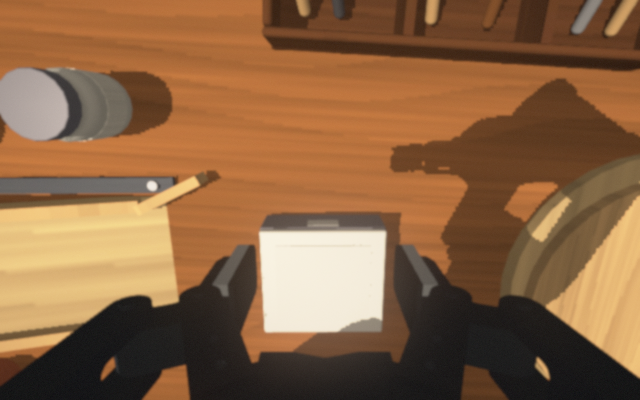

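Run:
```python
from h import *
rel([.614,-.365,.2],1.632-np.pi/2)
print(manip.get_obs()['joints'])
```

```text
now [ 0.7024 -0.2643  0.2041] yaw -1.5139 F [ 0.03  0.27 -0.27] t 6.55
shift mm [95.5 94.   4.2] turn -1.5751
[-0.50744981  0.73029452  1.10201135 -0.00223454  1.3051362   1.00705522]
```

>>> move_arm --rows '[0.3,0.01,0.01,0,-0.12,0.3,0.02,0.02,0,-0.24,0.3,0.03,0.03,0,-0.36,0.3,0.04,0.04,0,-0.48,0.3,0.05,0.05,0,-0.6,0.3,0.06,0.06,0,-0.72,0.3,0.07,0.07,0,-0.84,0.3,0.08,0.08,0,-0.96,0.3,0.09,0.09,0,-1.08,0.3,0.095,0.094,0,-1.2]'

```text
clock: 7.38
tcp_pos: [0.6099, -0.3636, 0.1972]
orientation: [0.988, -0.154, -0.004, -0.001]
contact_force: [0.3, 0.8, -0.1]
grip_width: 0.697
```

Run:
```python
from h import *
rel([.614,-.365,.2],1.632-np.pi/2)
```

```text
now [ 0.6099 -0.3636  0.1972] yaw -0.3093 F [ 0.32  0.77 -0.05] t 7.3833
shift mm [ 4.3  0.1 -2.8] turn -0.3705
```

>>> move_arm --rows '[0.3,0.001,0,0,-0.12,0.3,0.002,0,0,-0.24,0.3,0.003,0,0,-0.37,0.3,0.003,0,0,-0.37]'

```text
clock: 7.72
tcp_pos: [0.6143, -0.3633, 0.1973]
orientation: [1.0, 0.029, -0.003, -0.002]
contact_force: [0.6, 0.6, -0.4]
grip_width: 0.7
```

```bash
python3 look.py w5
python3 - <<'E'
from h import *
rel([.614,-.365,.02],1.632-np.pi/2)
E
```

```text
[  253     0   139   143 18873]
((607.3282470703125, -271.7021179199219), (104.99418640136719, 106.2806625366211), 3.428534984588623) [[ 551.7 -221.8]
 [ 558.1 -327.9]
 [ 662.9 -321.6]
 [ 656.6 -215.5]]
now [ 0.6147 -0.3633  0.1976] yaw 0.054 F [ 0.92 -0.49 -0.35] t 7.7667
shift mm [  0.2   2.3 177.6] turn -0.0072
```

View pics/w5.png

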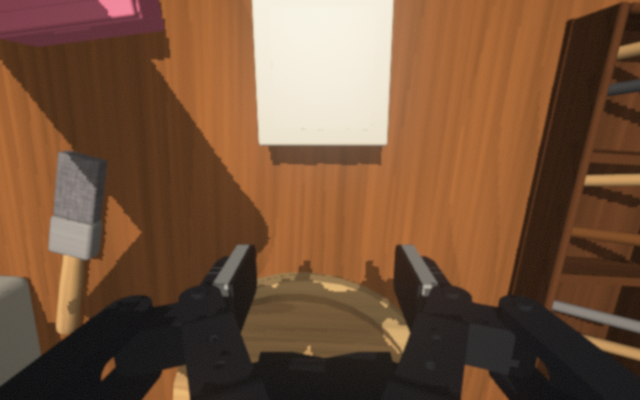

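Run:
```python
from h import *
import pickle
c=pickle.load(open('w5.pkl','rb'))
print(onz('wrist',310,275,.04,c),onz('wrist',325,146,.05,c), c['xyz'])
```

```text
[ 0.60578446 -0.45243571  0.04      ] [ 0.61281272 -0.32793148  0.05      ] [ 0.61228093 -0.29668272  0.34081541]
```

>>> move_arm --rows '[0.3,0,0.002,0.03,0,0.3,0,0.002,0.06,0,0.3,0,0.002,0.09,0,0.3,0,0.002,0.12,0,0.3,0,0.002,0.15,0,0.3,0,0.002,0.165,0,0.3,0,0.002,0.177,0,0.3,0,0.002,0.177,0]'

```text
clock: 8.43
tcp_pos: [0.6149, -0.3646, 0.02]
orientation: [1.0, 0.027, -0.002, -0.002]
contact_force: [0.7, -0.4, 0.1]
grip_width: 0.699
```

Run:
```python
from h import *
rel([.608,-.265,.02],1.632-np.pi/2)
```

```text
now [ 0.6149 -0.3646  0.02  ] yaw 0.0549 F [ 0.73 -0.41  0.07] t 8.4333
shift mm [ -1.5 -99.8   0.4] turn -0.0063
```

>>> move_arm --rows '[0.3,0,-0.01,0,-0.005,0.3,0,-0.018,0,-0.005,0.3,-0.001,-0.023,0,-0.005,0.3,-0.001,-0.028,0,-0.005,0.3,-0.001,-0.033,0,-0.005,0.3,-0.001,-0.038,0,-0.005,0.3,-0.001,-0.043,0,-0.005,0.3,-0.001,-0.048,0,-0.005,0.3,-0.001,-0.053,0,-0.005,0.3,-0.001,-0.058,0,-0.005]'

```text
clock: 9.27
tcp_pos: [0.6143, -0.3103, 0.0253]
orientation: [1.0, 0.031, 0.002, 0.003]
contact_force: [0.1, -3.6, 3.3]
grip_width: 0.702
```

>>> move_arm --rows '[0.3,0,-0.005,0,0,0.3,0,-0.01,0,0,0.3,0,-0.015,0,0,0.3,0,-0.02,0,0,0.3,0,-0.025,0,0,0.3,0,-0.03,0,0,0.3,0,-0.035,0,0,0.3,0,-0.04,0,0]'

```text
clock: 9.93
tcp_pos: [0.612, -0.2703, 0.0253]
orientation: [1.0, 0.031, 0.002, 0.002]
contact_force: [0.1, -6.1, 4.0]
grip_width: 0.697
```

```bash
python3 look.py w6;cat >> h.py <<'E'
def st():
    O=np.array([.5874,.0639]);th=1.632;ex=np.array([np.cos(th),np.sin(th)]);ey=np.array([-ex[1],ex[0]])
    o=manip.get_obs();p=o['tcp_pos'][:2]-O;F=o['contact_force']
    m=R.from_quat(o['orientation']).as_matrix();a=np.arctan2(m[1,0],m[0,0])
    print('s %.1f lat %.1f z %.1f yawerr %.4f Fs %.1f Fl %.1f Fz %.1f t %.2f'%(p@ex*1e3,p@ey*1e3,o['tcp_pos'][2]*1e3,a-th+np.pi/2,F[:2]@ex,F[:2]@ey,F[2],o['clock']))
E
python3 -c "
from h import *
st()
im,d=manip.get_image('side'); cv2.imwrite('pics/s6.png',im[:,:,::-1])"
```

```text
[  137     0   343   254 78926]
((604.4986572265625, -214.12979125976562), (105.24700927734375, 84.01554870605469), 3.6584503650665283) [[ 549.3 -175.6]
 [ 554.7 -259.4]
 [ 659.7 -252.7]
 [ 654.3 -168.8]]
s -333.5 lat -3.9 z 25.0 yawerr -0.0000 Fs -2.6 Fl -0.5 Fz 2.8 t 9.98
```

View pics/w6.png

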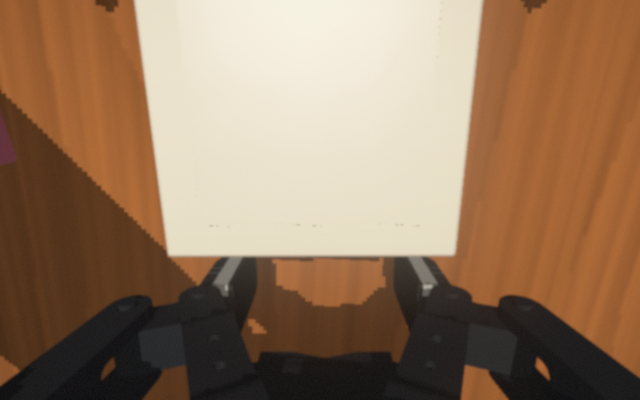

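View pics/s6.png

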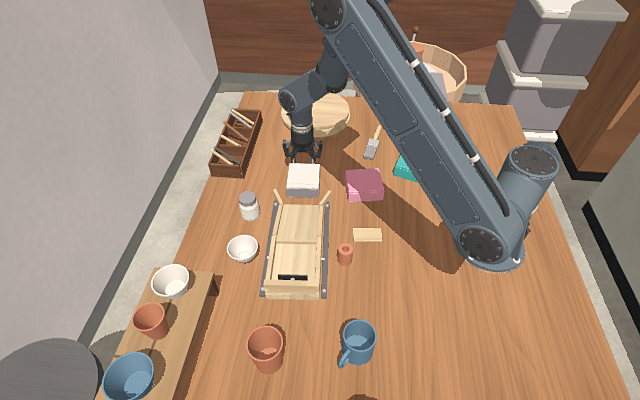

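>>> move_arm --rows '[0.3,0,-0.004,0,0,0.3,0,-0.008,0,0,0.3,0,-0.012,0,0,0.3,0,-0.016,0,0,0.3,0,-0.02,0,0]'

```text
clock: 10.45
tcp_pos: [0.6103, -0.2501, 0.0246]
orientation: [1.0, 0.031, 0.002, 0.002]
contact_force: [0.3, -5.1, 3.5]
grip_width: 0.701
```

```bash
python3 -c "
from h import *
st()"
```

```text
s -314.8 lat -3.7 z 24.6 yawerr -0.0001 Fs -5.1 Fl 0.0 Fz 3.5 t 10.45
```

>>> move_arm --rows '[0.3,0,-0.004,0,0,0.3,0,-0.008,0,0,0.3,0,-0.012,0,0,0.3,0,-0.016,0,0]'

```text
clock: 10.78
tcp_pos: [0.6094, -0.2343, 0.0246]
orientation: [1.0, 0.031, 0.002, 0.002]
contact_force: [0.8, -7.9, 2.3]
grip_width: 0.698
```

```bash
python3 look.py w7; python3 -c "
from h import *
st()
im,d=manip.get_image('side'); cv2.imwrite('pics/s7.png',cv2.resize(im[130:330,200:420][:,:,::-1],None,fx=3,fy=3))"
```

```text
[  136     0   346   255 79718]
((602.115234375, -178.23544311523438), (105.34500885009766, 83.96036529541016), 3.6541740894317627) [[ 546.9 -139.7]
 [ 552.2 -223.5]
 [ 657.4 -216.8]
 [ 652.  -133. ]]
s -298.2 lat -3.7 z 24.6 yawerr 0.0003 Fs -5.8 Fl -0.5 Fz 2.6 t 10.83
```

View pics/s7.png

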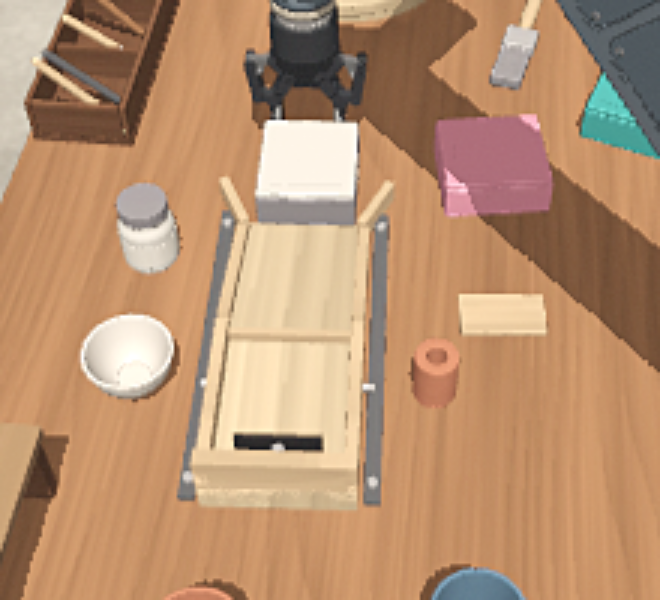

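View pics/w7.png

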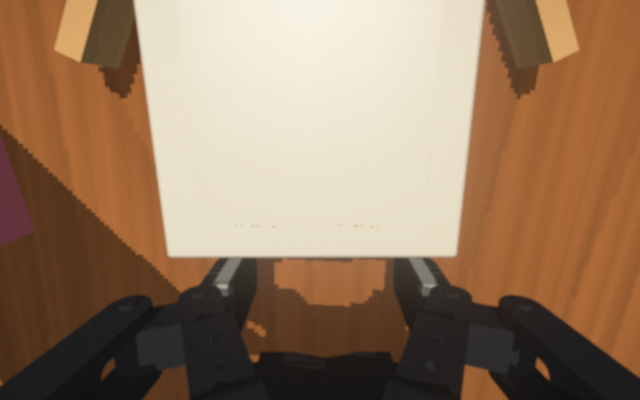

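>>> move_arm --rows '[0.3,0,-0.003,0,0,0.3,0,-0.006,0,0,0.3,0,-0.009,0,0,0.3,0,-0.012,0,0]'

```text
clock: 11.22
tcp_pos: [0.6088, -0.2227, 0.0245]
orientation: [1.0, 0.031, 0.002, 0.002]
contact_force: [0.7, -7.5, 2.6]
grip_width: 0.7
```

>>> move_arm --rows '[0.3,0,-0.003,0,0,0.3,0,-0.006,0,0,0.3,0,-0.009,0,0,0.3,0,-0.012,0,0]'

```text
clock: 11.55
tcp_pos: [0.608, -0.2106, 0.0244]
orientation: [1.0, 0.031, 0.002, 0.002]
contact_force: [0.4, -7.0, 1.5]
grip_width: 0.699
```

```bash
python3 -c "
from h import *
st()
for n in ['wrist','side']:
  im,d=manip.get_image(n); cv2.imwrite('pics/%s8.png'%n,im[:,:,::-1])"
```

```text
s -275.2 lat -3.7 z 24.4 yawerr -0.0000 Fs -7.0 Fl 0.0 Fz 1.5 t 11.55
```

View pics/wrist8.png

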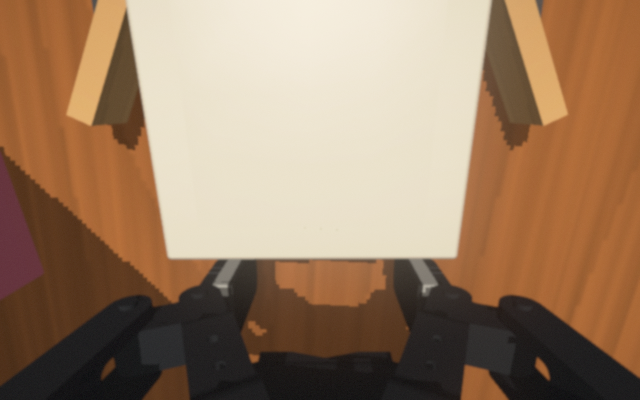

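>>> move_arm --rows '[0.3,0,-0.004,0,0,0.3,0,-0.008,0,0,0.3,0,-0.012,0,0,0.3,0,-0.016,0,0,0.3,0,-0.02,0,0,0.3,0,-0.024,0,0]'

```text
clock: 12.15
tcp_pos: [0.6063, -0.1862, 0.0242]
orientation: [1.0, 0.031, 0.001, 0.002]
contact_force: [0.4, -7.8, 1.8]
grip_width: 0.704
```

>>> move_arm --rows '[0.3,0,-0.004,0,0,0.3,0,-0.008,0,0,0.3,0,-0.012,0,0,0.3,0,-0.016,0,0,0.3,0,-0.02,0,0,0.3,0,-0.024,0,0]'

```text
clock: 12.65
tcp_pos: [0.6044, -0.1617, 0.0238]
orientation: [1.0, 0.03, 0.001, 0.001]
contact_force: [1.3, -6.5, 1.0]
grip_width: 0.705
```

```bash
python3 -c "
from h import *
st()
for n in ['wrist','side']:
  im,d=manip.get_image(n); cv2.imwrite('pics/%s9.png'%n,im[:,:,::-1])"
```

```text
s -226.2 lat -3.1 z 23.8 yawerr -0.0003 Fs -6.6 Fl -0.9 Fz 1.0 t 12.65
```

View pics/wrist9.png

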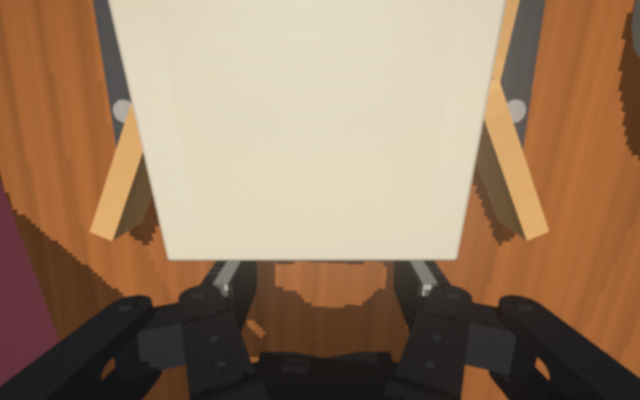

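>>> move_arm --rows '[0.3,0,-0.004,0,0,0.3,0,-0.008,0,0,0.3,0,-0.012,0,0,0.3,0,-0.016,0,0,0.3,0,-0.02,0,0,0.3,0,-0.024,0,0]'

```text
clock: 13.25
tcp_pos: [0.6023, -0.1371, 0.0233]
orientation: [1.0, 0.03, 0.0, 0.0]
contact_force: [0.5, -5.4, 0.1]
grip_width: 0.703
```

>>> move_arm --rows '[0.3,0,-0.004,0,0,0.3,0,-0.008,0,0,0.3,0,-0.012,-0.001,0,0.3,0,-0.016,-0.002,0,0.3,0,-0.02,-0.003,0,0.3,0,-0.024,-0.004,0]'

```text
clock: 13.75
tcp_pos: [0.6002, -0.1122, 0.0271]
orientation: [1.0, 0.03, -0.001, -0.0]
contact_force: [-0.1, -5.4, -1.2]
grip_width: 0.699
```

>>> move_arm --rows '[0.3,0,-0.004,-0.001,0,0.3,0,-0.008,-0.002,0,0.3,0,-0.012,-0.003,0,0.3,0,-0.016,-0.004,0,0.3,0,-0.02,-0.005,0,0.3,0,-0.024,-0.006,0]'

```text
clock: 14.25
tcp_pos: [0.5989, -0.0878, 0.0333]
orientation: [1.0, 0.031, -0.0, -0.0]
contact_force: [-0.0, -3.8, -3.0]
grip_width: 0.703
```

```bash
python3 -c "
from h import *
st()
for n in ['wrist','side']:
  im,d=manip.get_image(n); cv2.imwrite('pics/%s10.png'%n,im[:,:,::-1] if n=='wrist' else cv2.resize(im[130:330,200:420][:,:,::-1],None,fx=3,fy=3))"
```

```text
s -152.2 lat -2.2 z 33.3 yawerr -0.0001 Fs -3.8 Fl 0.2 Fz -3.0 t 14.25
```

View pics/wrist10.png

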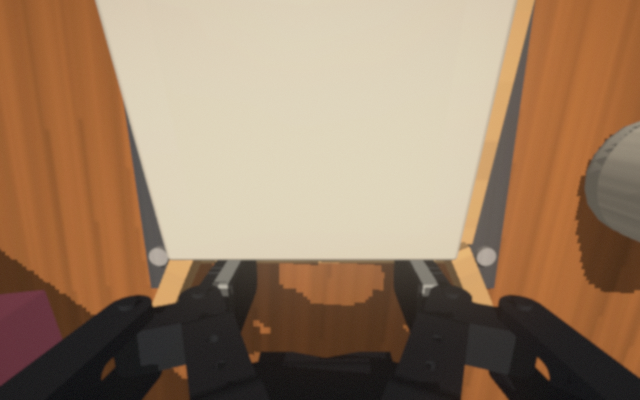

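View pics/side10.png

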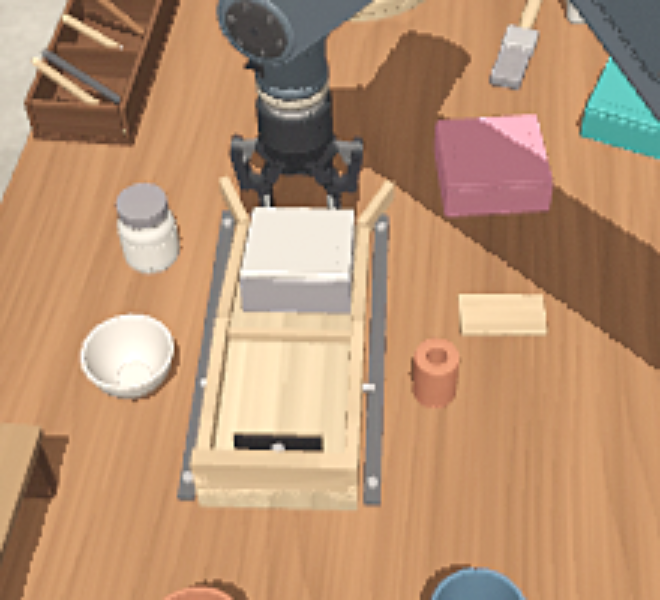

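>>> move_arm --rows '[0.3,0,-0.005,-0.0005,0,0.3,0,-0.01,-0.001,0,0.3,0,-0.015,-0.002,0,0.3,0,-0.02,-0.003,0,0.3,0,-0.025,-0.004,0,0.3,0,-0.03,-0.005,0]'

```text
clock: 14.85
tcp_pos: [0.5994, -0.0608, 0.0399]
orientation: [1.0, 0.031, 0.002, 0.002]
contact_force: [-0.3, -9.3, 3.5]
grip_width: 0.703
```

>>> move_arm --rows '[0.3,0,-0.004,-0.001,0,0.3,0,-0.008,-0.002,0,0.3,0,-0.012,-0.003,0,0.3,0,-0.016,-0.004,0,0.3,0,-0.02,-0.005,0,0.3,0,-0.024,-0.006,0]'

```text
clock: 15.35
tcp_pos: [0.5979, -0.0368, 0.0459]
orientation: [1.0, 0.031, 0.002, 0.002]
contact_force: [0.5, -9.2, 3.9]
grip_width: 0.7
```

```bash
python3 -c "
from h import *
st()
for n in ['side']:
  im,d=manip.get_image(n); cv2.imwrite('pics/%s11.png'%n,im[:,:,::-1] if n=='wrist' else cv2.resize(im[130:330,200:420][:,:,::-1],None,fx=3,fy=3))"
```

```text
s -101.1 lat -4.4 z 45.9 yawerr 0.0008 Fs -9.3 Fl 0.0 Fz 3.9 t 15.35
```

View pics/side11.png

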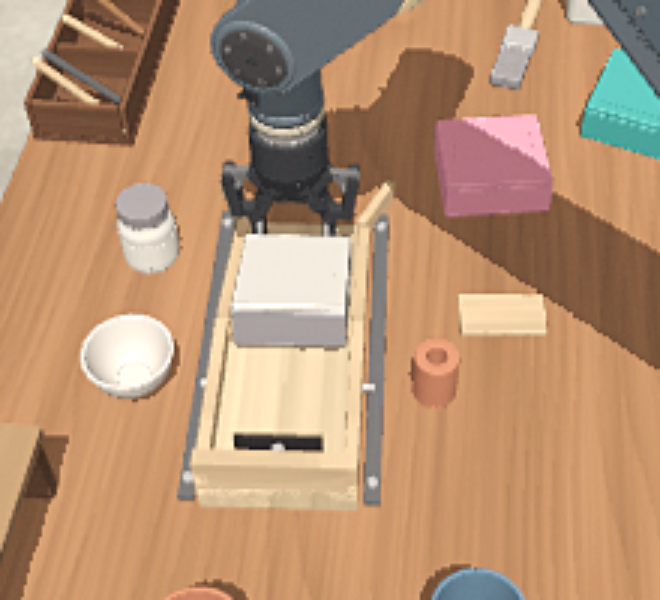

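>>> move_arm --rows '[0.3,0,-0.004,-0.001,0,0.3,0,-0.008,-0.002,0,0.3,0,-0.012,-0.003,0,0.3,0,-0.016,-0.004,0,0.3,0,-0.02,-0.005,0,0.3,0,-0.024,-0.006,0]'

```text
clock: 15.9
tcp_pos: [0.5964, -0.0128, 0.0519]
orientation: [1.0, 0.031, 0.002, 0.002]
contact_force: [0.6, -9.0, 3.5]
grip_width: 0.702
```

>>> move_arm --rows '[0.3,0,-0.003,0,0,0.3,0,-0.006,-0.001,0,0.3,0,-0.009,-0.001,0,0.3,0,-0.012,-0.002,0,0.3,0,-0.015,-0.002,0,0.3,0,-0.018,-0.003,0]'

```text
clock: 16.4
tcp_pos: [0.5965, 0.0034, 0.056]
orientation: [0.999, 0.032, 0.003, 0.003]
contact_force: [0.1, -15.1, 9.8]
grip_width: 0.698
```

```bash
python3 -c "
from h import *
st()
for n in ['side']:
  im,d=manip.get_image(n); cv2.imwrite('pics/%s12.png'%n,im[:,:,::-1] if n=='wrist' else cv2.resize(im[130:330,200:420][:,:,::-1],None,fx=3,fy=3))"
```

```text
s -60.9 lat -5.4 z 56.0 yawerr 0.0020 Fs -15.1 Fl 0.8 Fz 9.8 t 16.40
```

View pics/side12.png

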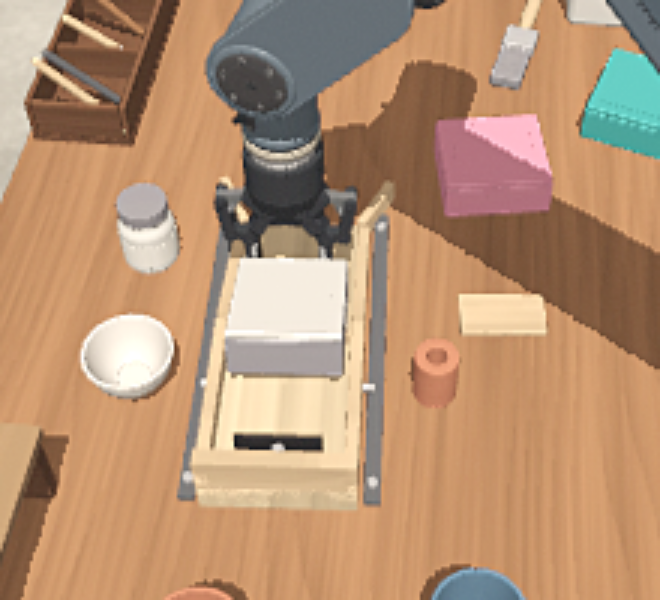

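>>> move_arm --rows '[0.3,0,0,-0.003,0,0.3,0,0,-0.006,0,0.3,0,0,-0.006,0]'

```text
clock: 16.7
tcp_pos: [0.5931, 0.0081, 0.06]
orientation: [1.0, 0.03, -0.0, -0.001]
contact_force: [0.3, 0.5, 0.8]
grip_width: 0.701
```

```bash
python3 -c "
from h import *
st()
for n in ['side']:
  im,d=manip.get_image(n); cv2.imwrite('pics/%s13.png'%n,im[:,:,::-1] if n=='wrist' else cv2.resize(im[130:330,200:420][:,:,::-1],None,fx=3,fy=3))
im,d=manip.get_image('wrist');cv2.imwrite('pics/w13.png',im[:,:,::-1])"
```

```text
s -56.0 lat -2.3 z 60.0 yawerr -0.0009 Fs 0.4 Fl -0.3 Fz 0.8 t 16.70
```

View pics/w13.png

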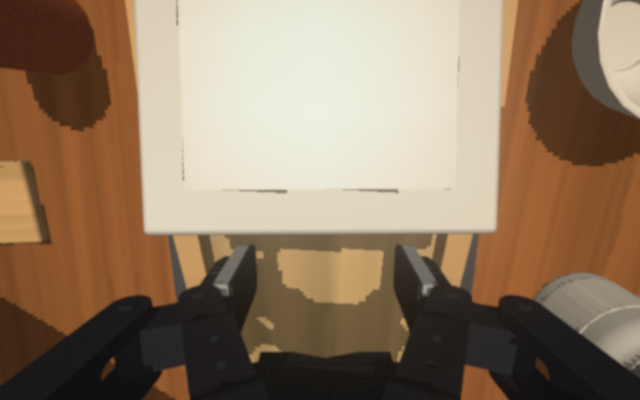

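>>> move_arm --rows '[0.3,0,-0.004,0,0,0.3,0,-0.008,0,0,0.3,0,-0.012,0.001,0,0.3,0,-0.016,0.002,0,0.3,0,-0.02,0.003,0,0.3,0,-0.024,0.004,0]'

```text
clock: 17.3
tcp_pos: [0.5918, 0.0315, 0.0549]
orientation: [1.0, 0.031, -0.0, 0.0]
contact_force: [-0.1, -2.4, -1.7]
grip_width: 0.699
```

>>> move_arm --rows '[0.3,0,-0.004,0,0,0.3,0,-0.008,0,0,0.3,0,-0.012,0.001,0,0.3,0,-0.016,0.002,0,0.3,0,-0.02,0.003,0]'

```text
clock: 17.72
tcp_pos: [0.5913, 0.0512, 0.0529]
orientation: [1.0, 0.031, 0.001, 0.0]
contact_force: [-0.0, -5.3, 4.0]
grip_width: 0.702
```

```bash
python3 -c "
from h import *
st()
for n in ['side']:
  im,d=manip.get_image(n); cv2.imwrite('pics/%s14.png'%n,im[:,:,::-1] if n=='wrist' else cv2.resize(im[130:330,200:420][:,:,::-1],None,fx=3,fy=3))
im,d=manip.get_image('wrist');cv2.imwrite('pics/w14.png',im[:,:,::-1])"
```

```text
s -13.0 lat -3.1 z 52.9 yawerr 0.0002 Fs -5.3 Fl 0.4 Fz 4.0 t 17.72
```

View pics/side14.png

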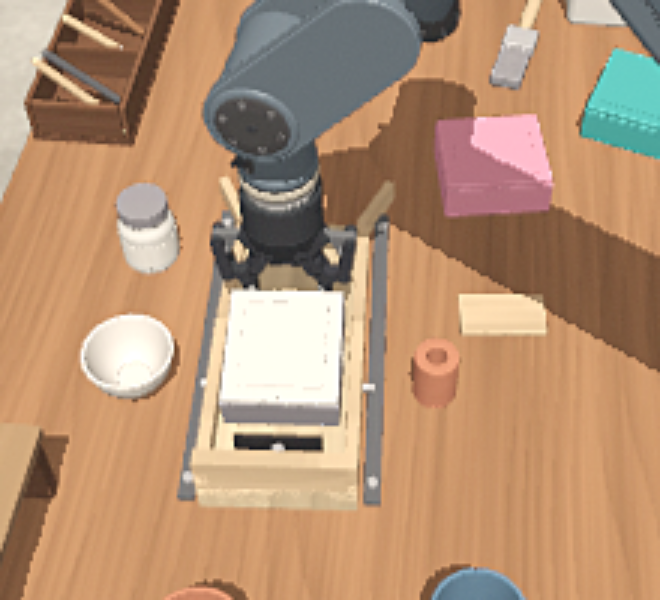

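View pics/w14.png

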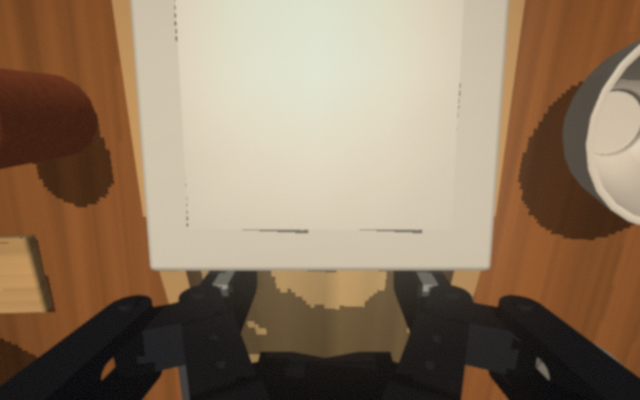

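>>> move_arm --rows '[0.3,0,-0.003,0,0,0.3,0,-0.006,0,0,0.3,0,-0.009,0,0,0.3,0,-0.012,0,0]'

```text
clock: 18.15
tcp_pos: [0.5894, 0.0636, 0.0519]
orientation: [1.0, 0.03, -0.001, -0.0]
contact_force: [-0.1, -2.3, -1.5]
grip_width: 0.698
```

>>> move_arm --rows '[0.3,0,-0.002,0,0,0.3,0,-0.004,0,0,0.3,0,-0.006,0,0]'

```text
clock: 18.4
tcp_pos: [0.5893, 0.0695, 0.0521]
orientation: [1.0, 0.031, -0.0, -0.0]
contact_force: [0.5, -3.7, -1.5]
grip_width: 0.699
```

```bash
python3 -c "
from h import *
st()
im,d=manip.get_image('wrist');cv2.imwrite('pics/w15.png',im[:,:,::-1])"
```

```text
s 5.5 lat -2.2 z 52.1 yawerr -0.0000 Fs -3.7 Fl -0.3 Fz -1.5 t 18.40
```

View pics/w15.png

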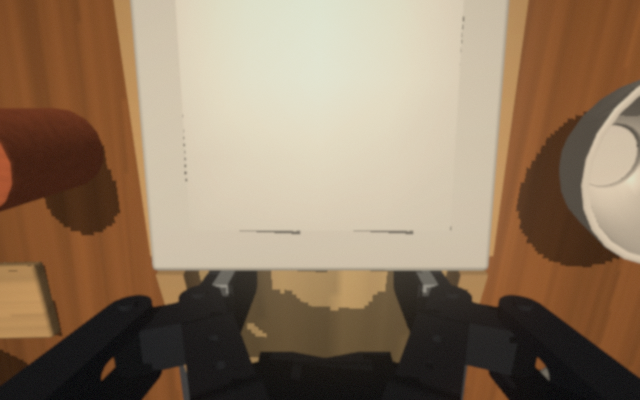

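>>> move_arm --rows '[0.3,0,-0.0015,0,0,0.3,0,-0.003,0,0,0.3,0,-0.003,0,0]'

```text
clock: 18.7
tcp_pos: [0.5893, 0.0725, 0.0523]
orientation: [1.0, 0.03, -0.0, -0.0]
contact_force: [0.2, -2.3, -0.0]
grip_width: 0.7
```

>>> move_arm --rows '[0.3,0,-0.0015,0,0,0.3,0,-0.003,0,0,0.3,0,-0.003,0,0]'

```text
clock: 18.95
tcp_pos: [0.5893, 0.0755, 0.0523]
orientation: [1.0, 0.03, 0.0, -0.0]
contact_force: [0.5, -2.9, -2.3]
grip_width: 0.7
```

```bash
python3 -c "
from h import *
st()
im,d=manip.get_image('wrist');cv2.imwrite('pics/w16.png',im[:,:,::-1])"
```

```text
s 11.4 lat -2.6 z 52.3 yawerr -0.0003 Fs -2.9 Fl -0.3 Fz -2.3 t 18.95
```

View pics/w16.png

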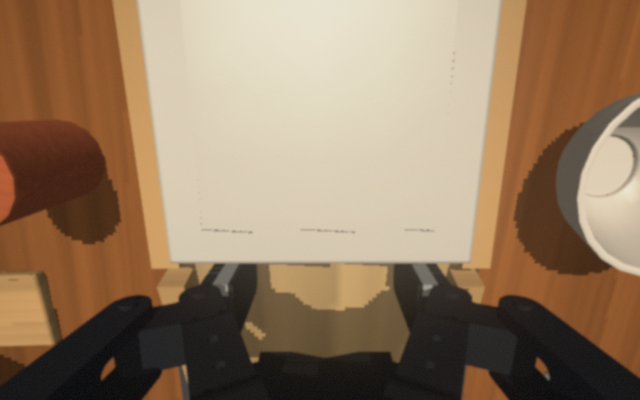

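>>> move_arm --rows '[0.3,0,-0.001,0,0,0.3,0,-0.002,0,0,0.3,0,-0.003,0,0,0.3,0,-0.003,0,0]'

```text
clock: 19.33
tcp_pos: [0.5892, 0.078, 0.0524]
orientation: [1.0, 0.031, 0.0, 0.0]
contact_force: [0.5, -4.3, -1.4]
grip_width: 0.696
```

>>> move_arm --rows '[0.3,0,-0.001,0,0,0.3,0,-0.002,0,0,0.3,0,-0.002,0,0]'

```text
clock: 19.58
tcp_pos: [0.5893, 0.0789, 0.0524]
orientation: [1.0, 0.031, 0.0, 0.001]
contact_force: [-0.2, -7.7, -1.7]
grip_width: 0.699
```

```bash
python3 -c "
from h import *
st()
im,d=manip.get_image('wrist');cv2.imwrite('pics/w17.png',im[:,:,::-1])"
```

```text
s 14.8 lat -2.8 z 52.4 yawerr 0.0009 Fs -7.6 Fl 0.7 Fz -1.7 t 19.58
```

>>> move_arm --rows '[0.3,0,-0.0015,0,0,0.3,0,-0.0025,0,0,0.3,0,-0.0025,0,0]'

```text
clock: 19.88
tcp_pos: [0.5893, 0.0799, 0.0524]
orientation: [1.0, 0.031, 0.0, 0.002]
contact_force: [0.1, -11.7, -0.7]
grip_width: 0.702
```

>>> move_arm --rows '[0.3,0,-0.0008,0,0,0.3,0,-0.0008,0,0,0.3,0,-0.0008,0,0]'

```text
clock: 20.13
tcp_pos: [0.5894, 0.0801, 0.0524]
orientation: [0.999, 0.032, 0.0, 0.002]
contact_force: [0.8, -13.6, -1.9]
grip_width: 0.698
```

>>> move_arm --rows '[0.3,0,0,0,0,0.3,0,0,0,0,0.3,0,0,0,0,0.3,0,0,0,0,0.3,0,0,0,0]'

```text
clock: 20.55
tcp_pos: [0.5894, 0.0801, 0.0524]
orientation: [1.0, 0.032, 0.0, 0.002]
contact_force: [0.3, -13.8, -2.0]
grip_width: 0.699
```

```bash
python3 -c "
from h import *
st()
im,d=manip.get_image('wrist');cv2.imwrite('pics/w18.png',im[:,:,::-1]);st()"
```

```text
s 16.1 lat -3.0 z 52.4 yawerr 0.0018 Fs -13.8 Fl 0.6 Fz -2.0 t 20.55
s 16.1 lat -2.9 z 52.4 yawerr 0.0018 Fs -14.1 Fl 0.7 Fz -0.2 t 20.60
```

View pics/w18.png

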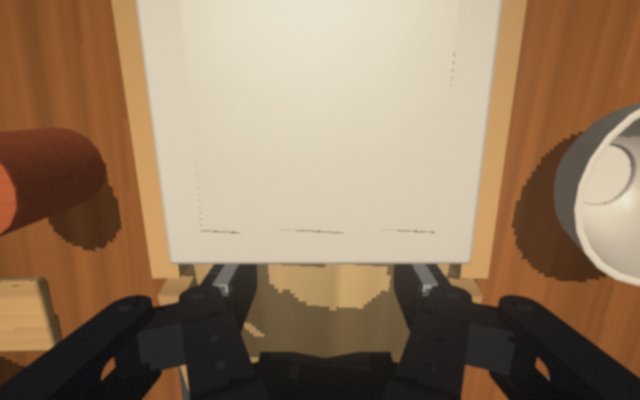

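>>> move_arm --rows '[0.3,0,0.0003,0,0,0.3,0,0.0003,0,0,0.3,0,0.0003,0,0,0.3,0,0.0003,0,0,0.3,0,0.0003,0,0,0.3,0,0.0003,0,0,0.3,0,0.0003,0,0,0.3,0,0.0003,0,0]'

```text
clock: 21.27
tcp_pos: [0.5893, 0.0801, 0.0524]
orientation: [1.0, 0.031, 0.0, 0.002]
contact_force: [0.1, -12.5, -1.6]
grip_width: 0.702
```

>>> move_arm --rows '[0.3,0,0.003,0,0,0.3,0,0.006,0,0,0.3,0,0.01,0,0,0.3,0,0.015,0,0,0.3,0,0.025,-0.005,0,0.3,0,0.035,-0.02,0,0.3,0,0.04,-0.045,0,0.3,0,0.04,-0.075,0,0.3,0,0.04,-0.105,0,0.3,0,0.04,-0.13,0]'

```text
clock: 22.1
tcp_pos: [0.5915, 0.0428, 0.1847]
orientation: [1.0, 0.03, 0.001, -0.0]
contact_force: [0.1, -0.1, -0.4]
grip_width: 0.701
```

```bash
python3 -c "
from h import *
st()
c=manip.calibration('wrist')
im,d=manip.get_image('wrist');cv2.imwrite('pics/w19.png',im[:,:,::-1])
im,d=manip.get_image('side');cv2.imwrite('pics/s19.png',cv2.resize(im[130:330,200:420][:,:,::-1],None,fx=3,fy=3));st()"
```

```text
s -21.3 lat -2.8 z 184.7 yawerr -0.0007 Fs -0.1 Fl -0.0 Fz -0.4 t 22.10
s -21.6 lat -5.8 z 187.6 yawerr -0.0003 Fs -0.5 Fl -0.2 Fz 0.2 t 22.20
```

View pics/w19.png

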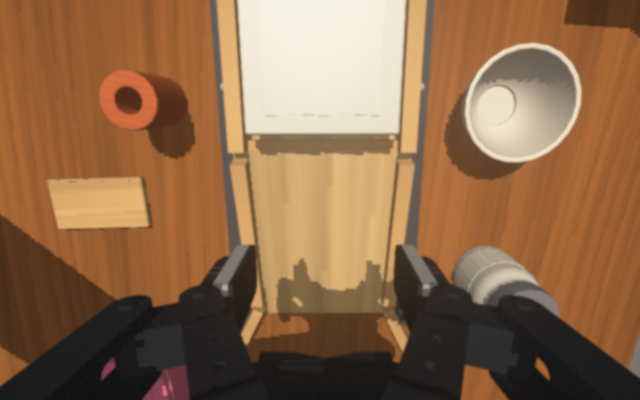

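View pics/s19.png

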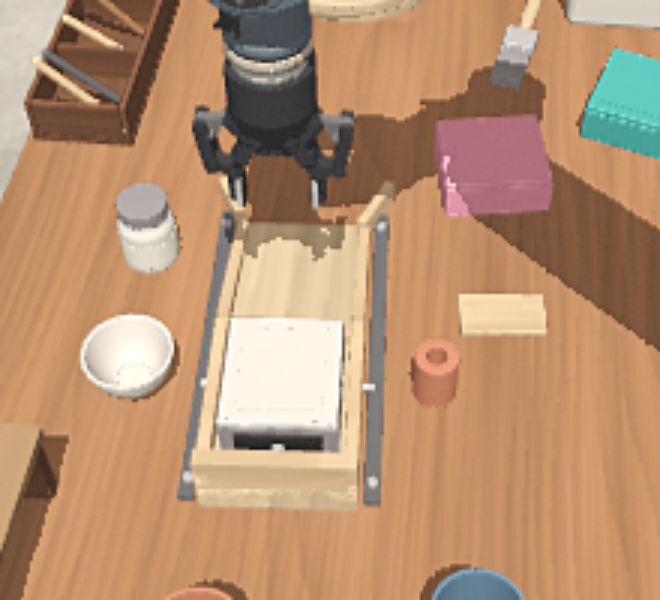

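Run:
```python
from h import *
c=manip.calibration('wrist'); im,d=manip.get_image('wrist')
Q=np.array([pt('wrist',u,v,d[v,u],c) for v in range(5,110,3) for u in range(255,390,4) if d[v,u]>0])
A=np.c_[Q[:,:2]-Q[:,:2].mean(0),np.ones(len(Q))]
print('lid slope/z',np.linalg.lstsq(A,Q[:,2],rcond=None)[0],len(Q)); st()
```

```text
lid slope/z [-0.00409296  0.00291073  0.08448016] 1187
s -21.3 lat -4.1 z 185.2 yawerr -0.0003 Fs 0.1 Fl -0.0 Fz -0.4 t 22.25
```

Lid level at about 84 mm (33 mm bed + 50 mm tote = 83 mm expected), with nothing touching the arm.

```bash
python3 -c "
from rig import manip
print(manip.hand_in())"
```

```text
the job is handed in; nothing more can be done
None
```

The tote is up the ramp, over the lip and flat on the bed. I pressed it against the bumper, backed the arm away, and handed the job in at about 22 s.

**How it went:** I pushed the tote sideways to line it up with the ramp, then pushed from behind with both fingers, up the ramp and over the crest until the tail dropped. I then pressed it home at 12.5–14.1 N for about 1 s and retreated.

**Last checks**
- **Lid:** it is level to within 0.5 % slope at z ≈ 84 mm; 83 mm was expected with the tote flat on the bed.
- **Position:** the pictures show the tail behind the lip and the tote between the rails.
- **Bystanders:** the bowl, jar, kiln post and clay rib look unmoved. I did not check the mug, pitcher and brush against the first picture.
- **Arm:** it is clear of everything, with about 0 N on the tool.

**Things that were not clean**
- **First move:** I entered it in millimetres instead of metres. It was clipped to one 42 mm step in free air and touched nothing.
- **Tipping over the crest:** the push briefly read 15 N, with about 10 N vertical as the tail rose against the fingers (about 18 N in total). I raised the tool and it eased. I only saw forces at the end of each call, so higher brief peaks may have gone unseen.
- **Ramp marks:** the networks barely found them (one weak hit on the foot mark). I took the frame pose and the deck's shift (about +10 mm) from the pictures, and the bumper contact by feel agreed with it.

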